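Feel for the clear filter bay and seat the cartridge

TASK

Two of the three bays of the filter housing still have an old spacer lying at the bottom, out of sight under the light flaps. Take the filter cartridge from its stand, feel gently down the bays with it until you find the clear one, and press it fully home there, its shoulder flat on the housing, then let go. Never force it against a spacer, and leave the things around alone.

Things in the scene. Friction and masses are not known exactly. Their poses are not given: they have to be found in the camera images.
- cartridge: Filter cartridge, loose, 130 to 190 g: black shank 36 (x) x 20 (y), 50 mm long, its lowest 4 mm stepped in to 31 x 16; black shoulder plate 50 x 32, z = 50 to 54 mm; aluminium grip fin 30 (x) x 16 (y), z = 54 to 94 mm, gripped across y. The fin is sprung: it sinks up to 4 mm into the shoulder when pushed with 8 to 18 N. Origin: centre of the shank's bottom end; z up. Fits either way round.
- stand: White plastic stand, fixed, 80 (x) x 70 (y) x 30 mm tall, with a loose slot 40 x 24 mm, 22 mm deep, in which the cartridge stands, 2 mm free all round; the cartridge's x and y run along the stand's. Origin: centre of the underside, z up.
- housing: Grey filter housing, fixed, 100 (x) x 160 (y) x 70 mm tall, flat top. Three equal upright bays in a row along y, 44 mm apart, 38.5 (x) x 22.5 mm (y), 56 mm deep, mouth edges chamfered 2 mm. Under each mouth two light black spring flaps hide the inside; the cartridge pushes them down easily. Never load the housing or what is in it with over 40 N. Origin: centre of the underside.
- bay0 (a point): Centre of the mouth of the bay at the housing's -y end, level with the top face; axes as the housing. The cartridge is home when its origin is 50 mm below this point, its shoulder resting on the top.
- bay1 (a point): The same for the middle bay. In every bay, once the shank is about 18 mm in, two sprung balls in the short walls pinch the shank: a soft resistance of about 4 to 8 N for a few mm, then a light drag of 1 to 3 N, in and out; its own weight does not carry it past them.
- bay2 (a point): The same for the bay at the housing's +y end. In two of the three bays, different each time, a black spacer block (34 x 18 mm, one 18 mm tall, the other 24) lies on the bottom: there the cartridge stops hard, its origin only 38 or 32 mm below the mouth.
- jar: Bystander: amber glass jar with a black cap, 44 mm across, 55 mm tall, loose. Origin: centre of the underside.
- lens_tube: Bystander: dark steel lens tube, 31 mm across, 52 mm tall, standing, loose. Origin: centre of the underside.
- screwdriver: Bystander: screwdriver, 160 mm long, lying on the table, loose. Origin: on the table under its middle, x along it, handle to -x.
Mind the look-alikes: they are no part of the job. Leave any purple look-alike of the cartridge alone.

How it is judged (in metres and radians):
At the end, for the whole second after the job is handed in: The cartridge is at rest in one of the bays with its origin at least 47.5 mm below the bay's mouth (home is 50 mm, shoulder on the top), within 3 mm of the bay's centre along x and y, and within 0.06 rad of upright; released (((z of cartridge in the frame of bay0 below -0.0475 m and x of cartridge in the frame of bay0 between -0.003 and 0.003 m and y of cartridge in the frame of bay0 between -0.003 and 0.003 m) or (z of cartridge in the frame of bay1 below -0.0475 m and x of cartridge in the frame of bay1 between -0.003 and 0.003 m and y of cartridge in the frame of bay1 between -0.003 and 0.003 m) or (z of cartridge in the frame of bay2 below -0.0475 m and x of cartridge in the frame of bay2 between -0.003 and 0.003 m and y of cartridge in the frame of bay2 between -0.003 and 0.003 m)) and angle between the z axis of cartridge and the z axis of housing, either way round below 0.06 rad and linear speed of cartridge below 0.01 m/s); the robot touches nothing.
It fails at once if the housing, or anything inside it, is loaded with more than 40 N (contact force between housing and anything else above 40 N).
It fails at once if the jar is moved more than 30 mm (distance of jar from where it was at the start of the episode above 0.03 m).
It fails at once if the lens_tube is moved more than 30 mm (distance of lens_tube from where it was at the start of the episode above 0.03 m).
It fails at once if the screwdriver is moved more than 30 mm (distance of screwdriver from where it was at the start of the episode above 0.03 m).
It also fails if it takes over 58 s, if anything falls off the work surface, if the arm or the gripper's body presses on something with over 40 N, if the wrist force passes 120 N, or if a joint passes its speed limit or range.

ROBOT

A 6-joint arm with a two-finger parallel gripper is mounted at the origin on the work surface. World frame = base frame: x ahead of the robot, y to its left, z up, the work surface at z = 0. Lengths are in mm, angles in rad, forces in N, time in s.
With the tool pointing down it reaches from about 300 to 875 mm from the base axis. Payload 6.4 kg.
Tool frame: the origin (TCP) lies midway between the tips of the shut fingers; the grasp point (between the pads) lies 19 mm behind it (env.hold_point_z is the z of the grasp point in the tool frame, in mm); z points along the fingers, y is the line along which they close (so a half turn about z gives the same grasp; the last joint's range is limited). The gripper opens to 88 mm and grips with 3 to 60 N. Pads are 18 mm wide; open, the fingers measure 123 mm over their backs; the gripper's body (75 mm by 187 mm) begins 45 mm behind the grasp point.
Start: joints at [-1.504, 0.181, 1.607, -0, 1.354, -0.206], TCP at [154.937, -553.747, 238.714] pointing down, gripper open.
Joint ranges: [-2.99, 2.99], [-0.89, 2.07], [0.3, 2.58], [-1.14, 4.28], [0, 2.63], [-3.12, 3.12]. Speed limits (rad/s): [2.57, 2.57, 3.01, 3.14, 3.14, 3.14].

INTERFACE

Orientations are given as a unit quaternion [w, x, y, z].
In Python, from station import status, vision, job, env gives the robot as it stands. The module is installed in compiled form; this text tells all that it offers.
- The arm moves only by the tool carry_out, never from a script. Its arguments are lists of equal length, an entry for each row: "claw": the opening, from 0 (shut) to 1 (fully open); "dp": the shift along the tool's x, y, z in m, a list of three; "roll": the turn about the tool's z in rad. In form: {"claw": [claw, ...], "dp": [[tx, ty, tz], ...], "roll": [roll, ...]}. A call has 1 to 20 rows; each row shifts and turns the commanded pose from where the row before left it, along the tool's axes as they then stand; what a row does not reach is not made up. A row lasts 1/8 s, in which the tool goes at most 62.5 mm and 10.7 degrees, less where a joint would pass 70% of its speed; a pose out of reach is approached as far as the arm can. A call with a gripper value outside its range is refused whole. The fingers move at their own pace and stop on an object; "newtons" is the grip in N (left out, the last holds). Time passes only in rows, so rows that do not move let the fingers close. It gives the time, the measured TCP pose, the force, the opening and the grip force at its end, in the units of the state.
- status.observe(): the state, without advancing time (a new reading comes with each control period).
- vision.grab_frame(name): name is "scene" or "top"; returns (picture, depth): 384x512x3 uint8, blue, green, red; 384x512 float32, mm along the optical axis (not along the pixel's ray), 0 where there is no reading.
- vision.get_calibration(name): a dict with "K" (3x3 intrinsics, pixels), "T" (4x4, takes a point from camera to world coordinates). Camera axes: x right, y down, z forward; pixel columns grow to the right and rows downward; lengths in mm; the calibration is good to about 2 mm. A picture is of the moment at which its call begins. get_calibration takes no time and is no camera call.
- job.sign_off(): hands the job in; it is judged then, once.
The state is a dict: "time_s": time; "qpos": joint angles; "qvel": joint speeds; "effort": joint torques, N m; "eef_pos": TCP position; "ee_rot": TCP orientation; "ft_force": force on the tool from outside, world axes, zero at the start; "moment": the same for the moment, N m; "opening": finger opening in mm; "gripper_force": force on a finger pad.
Only numpy, scipy, OpenCV 4.12 (cv2) and the standard library are available. Lean on these libraries where they do the work, as an engineer would, in place of code of your own. Each camera call takes 0.05 s, during which the arm holds its last target. There are 200 camera calls.

## Working session

There is one attempt and no reset: what is moved stays moved. The work goes in short steps, Python scripts to look and compute and a tool call to move; the robot and the scene stay as the last step left them, time stands still between calls to the robot, and variables do not carry over. Pictures are saved under pics/ and viewed, at most 10 in all, crops included, and the job is handed in when it is done.

Besides the shell and the picture viewer there is one more tool, called after "Call:" as name(argument=value, ...), one argument or row to a line, values as JSON. carry_out: Moves the arm, as the interface text tells. Its arguments: {"type":"object","properties":{"claw":{"type":"array","items":{"type":"number"}},"dp":{"type":"array","items":{"type":"array","items":{"type":"number"}}},"roll":{"type":"array","items":{"type":"number"}},"newtons":{"type":"number"}},"required":["claw","dp","roll"]}

```bash
mkdir -p pics; cat > h.py <<'E'
from station import status, vision, job, env
import numpy as np, cv2
def cal(n):
    c=vision.get_calibration(n); return np.array(c["K"]),np.array(c["T"])
def cloud(n,d):
    K,T=cal(n); v,u=np.mgrid[0:d.shape[0],0:d.shape[1]]
    P=np.stack([(u-K[0,2])/K[0,0]*d,(v-K[1,2])/K[1,1]*d,d,np.ones_like(d)],-1)
    return (P@T.T)[...,:3]
def ray(n,u,v,z):
    K,T=cal(n); r=T[:3,:3]@np.linalg.inv(K)@np.array([u,v,1.]); o=T[:3,3]
    return o+r*(z-o[2])/r[2]
E
python3 - <<'E'
from h import *
for n in("scene","top"):
    p,d=vision.grab_frame(n); np.savez(f"{n}.npz",p=p,d=d); cv2.imwrite(f"pics/{n}0.png",cv2.resize(p,None,fx=1.5,fy=1.5)); K,T=cal(n); print(n,K.round(1).tolist(),T.round(3).tolist())
print(status.observe(), env.hold_point_z)
E
```

```text
scene [[360.7, 0.0, 251.3], [0.0, 360.7, 192.8], [0.0, 0.0, 1.0]] [[-0.719, 0.552, -0.422, 946.334], [0.695, 0.557, -0.455, 316.78], [-0.016, -0.621, -0.784, 678.137], [0.0, 0.0, 0.0, 1.0]]
top [[409.9, 0.0, 261.5], [0.0, 409.9, 186.7], [0.0, 0.0, 1.0]] [[-0.009, -0.992, 0.128, 508.588], [-1.0, 0.011, 0.011, -16.441], [-0.012, -0.128, -0.992, 983.433], [0.0, 0.0, 0.0, 1.0]]
{'time_s': 0.1, 'qpos': array([-1.50426203e+00,  1.81471058e-01,  1.60789926e+00, -1.94860365e-05,
        1.35378042e+00, -2.06295708e-01]), 'qvel': array([ 0.00069385, -0.00120921, -0.00374223, -0.00010803, -0.00046555,
       -0.00214371]), 'effort': array([ 4.48379651e-04, -4.34820592e+01, -3.42696512e+01,  7.04502594e-02,
        3.41035367e-02, -4.00969293e-05]), 'eef_pos': array([ 154.91932943, -553.24303732,  237.90202621]), 'ee_rot': array([-7.77805539e-04,  9.90709307e-01,  1.35994347e-01,  4.49061222e-05]), 'ft_force': array([-0.81434429,  0.86843667,  0.13774368]), 'moment': array([-0.03265844,  0.00998917,  0.00081595]), 'gripper_force': 0.0, 'opening': 88.17955183527172} -18.700000000000003
```

View pics/scene0.png

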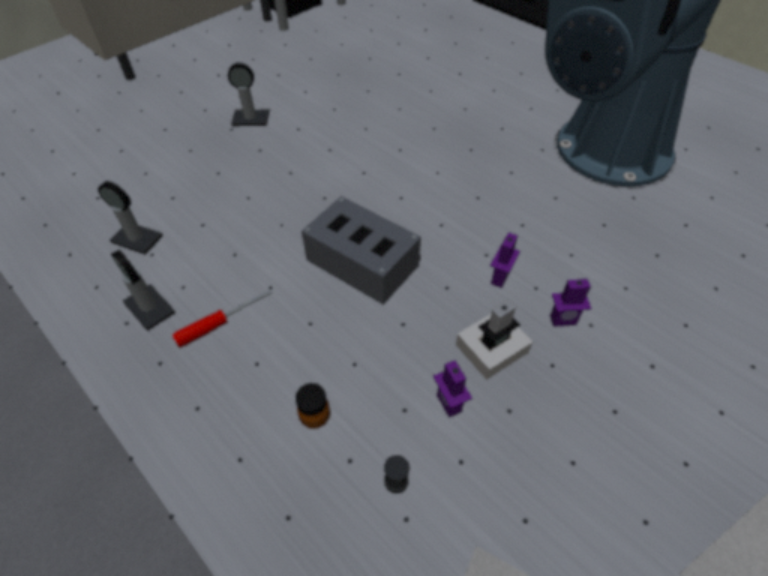

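View pics/top0.png

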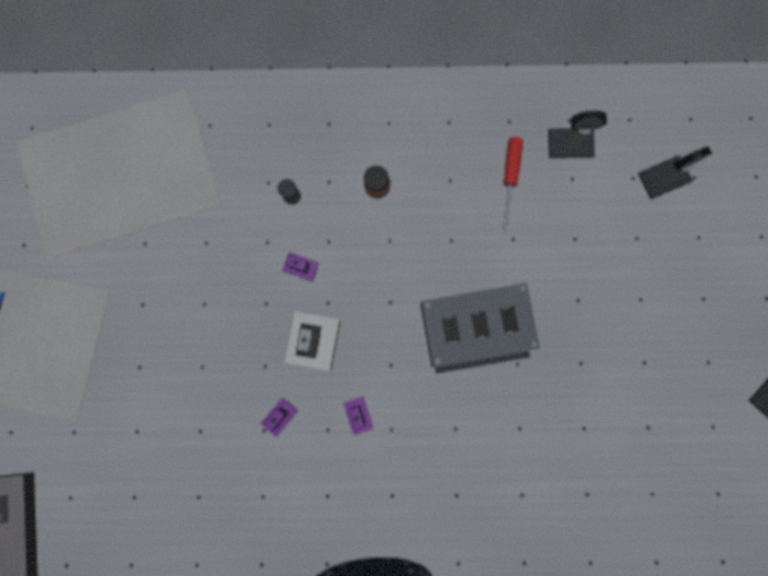

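The top view shows the stand at about (313,342) and the housing at about (480,327), with its bays at (451,329), (480,324) and (510,319) in the enlarged picture. The purple look-alikes, jar, tube and screwdriver are clear of both. Next I'll measure.

```bash
cat > m.py <<'E'
from h import *
z=np.load("top.npz"); p,d=z["p"],z["d"]; C=cloud("top",d)
g=cv2.cvtColor(p,cv2.COLOR_BGR2GRAY)
def rect(mask,x0,y0,x1,y1,zz,name,mn=20,n="top"):
    m=np.zeros_like(mask); m[y0:y1,x0:x1]=mask[y0:y1,x0:x1]
    for c in cv2.findContours(m,cv2.RETR_EXTERNAL,cv2.CHAIN_APPROX_NONE)[0]:
        if cv2.contourArea(c)<mn: continue
        w=np.array([ray(n,*q[0],zz)[:2] for q in c],np.float32); r=cv2.minAreaRect(w)
        print(name,np.round(r[0],1),np.round(r[1],1),round(r[2],1),"px",cv2.boundingRect(c))
if __name__=="__main__":
    print("housing top z",np.median(C[195:205,295:300,2]),"table",np.median(C[300:310,290:320,2]))
    print("grays",g[216,280:362:2],g[228,188:232])
    rect(((g>150)*255).astype(np.uint8),180,195,235,255,30,"stand")
    rect(((g<60)*255).astype(np.uint8),285,195,355,232,70,"bay")
    H=((C[...,2]>55)*255).astype(np.uint8); rect(H,270,170,370,255,70,"housing")
    rect(((C[...,2]>85)*255).astype(np.uint8),180,195,235,255,102,"fin",5)
    F=C[205:245,188:230]; print("fin z max",np.sort(F[...,2].ravel())[-20:].round(0))
    np.set_printoptions(linewidth=250); print(g[214:242,190:228])
E
python3 m.py
```

```text
housing top z 68.93101120756654 table -0.7076438391984539
grays [130  92  80  87  84  85  88  78  58  56  47  50  62  85  86  86  85  74
  46  47  48  50  60  85  90  80  82  74  51  49  43  51  53  79  84  82
  83  87  97 124 126] [128 124 123 122 143 150 150 154 155 143 118 116 123 108 107 112 122 115
  93  65  55  49  47  52  90 137 152 153 157 152 151 155 155 156 141 112
 102 119 123 123 124 128 123 123]
stand [539.7 120.3] [66.  76.2] 78.8 px (191, 209, 34, 37)
bay [552.2 -92.3] [32.1 19.6] 10.0 px (295, 212, 12, 15)
bay [ 559.4 -135.7] [34.3 19.6] 9.7 px (315, 208, 11, 16)
bay [ 566.5 -178.8] [35.7 19.7] 9.3 px (334, 204, 12, 17)
housing [ 560.  -135.2] [ 99.9 160.6] 9.3 px (281, 188, 79, 57)
fin [538.5 120.1] [17.6 30.4] 82.2 px (198, 219, 10, 15)
fin z max [103. 103. 103. 103. 103. 104. 104. 104. 104. 104. 105. 105. 983. 983.
 983. 983. 983. 983. 983. 983.]
[[125 124 122 ... 133 105 116]
 [129 121 128 ... 125 102 117]
 [126 124 126 ... 119  95 114]
 ...
 [145 154 153 ... 127 121 125]
 [144 155 155 ... 123 127 123]
 [140 145 150 ... 127 126 122]]
```

Call:
carry_out(
  claw=[1,1,1,1,1,1,1,1,1,1,1,1,1,1,1,1,1,1,1,1],
  dp=[
    [0,0,0],
    [0,0,0],
    [0,0,0],
    [0.0167,-0.0454,0],
    [0.0167,-0.0454,0],
    [0.0167,-0.0454,0],
    [0.0167,-0.0454,0],
    [0.0167,-0.0454,0],
    [0.0167,-0.0454,0],
    [0.0167,-0.0454,0],
    [0.0167,-0.0454,0],
    [0.0167,-0.0454,0],
    [0.0167,-0.0454,0],
    [0.0167,-0.0454,0],
    [0.0167,-0.0454,0],
    [0.0167,-0.0454,0],
    [0.0167,-0.0454,0],
    [0.0167,-0.0454,0.03],
    [0.0167,-0.0454,0.03],
    [0,0,0],
  ],
  roll=[0.146,0.146,0.146,0,0,0,0,0,0,0,0,0,0,0,0,0,0,0,0,0],
  newtons=30,
)

```text
time_s: 2.6
eef_pos: [536.3, 121.2, 174.8]
ee_rot: [0.0, 0.997, -0.081, -0.003]
ft_force: [0.0, -0.7, 0.2]
opening: 88.5
gripper_force: 0.0
```

Call:
carry_out(
  claw=[1,1,1,1,1,1,0.1,0.1,0.1,0.1,0.1,0.1],
  dp=[
    [0.0023,0.0007,0.02],
    [0,0,0.03],
    [0,0,0.03],
    [0,0,0.015],
    [0,0,0.01],
    [0,0,0],
    [0,0,0],
    [0,0,0],
    [0,0,0],
    [0,0,0],
    [0,0,0],
    [0,0,0],
  ],
  roll=[0,0,0,0,0,0,0,0,0,0,0,0],
  newtons=30,
)

```text
time_s: 4.1
eef_pos: [540.1, 117.8, 73.7]
ee_rot: [0.0, 0.997, -0.082, -0.0]
ft_force: [0.0, 0.1, 0.1]
opening: 30.3
gripper_force: 0.0
```

```bash
python3 - <<'E'
from h import *
s=status.observe(); print({k:np.round(s[k],3) for k in("time_s","eef_pos","ee_rot","ft_force","opening","gripper_force")})
p,d=vision.grab_frame("scene"); cv2.imwrite("pics/g1.png",cv2.resize(p[120:300,220:460],None,fx=3,fy=3))
E
```

```text
{'time_s': np.float64(4.1), 'eef_pos': array([540.075, 117.759,  73.694]), 'ee_rot': array([ 0.   ,  0.997, -0.082, -0.   ]), 'ft_force': array([0.013, 0.133, 0.118]), 'opening': np.float64(30.278), 'gripper_force': np.float64(0.0)}
```

Call:
carry_out(
  claw=[0.1,0.1],
  dp=[
    [0,0,0],
    [0,0,0],
  ],
  roll=[0,0],
)

```text
time_s: 4.4
eef_pos: [540.1, 117.9, 73.6]
ee_rot: [-0.0, 0.997, -0.083, -0.0]
ft_force: [0.7, 0.3, -0.7]
opening: 15.6
gripper_force: 30.0
```

Call:
carry_out(
  claw=[0.1,0.1,0.1],
  dp=[
    [0,0,0],
    [0,0,0],
    [0,0,0],
  ],
  roll=[0,0,0],
)

```text
time_s: 4.78
eef_pos: [540.0, 117.8, 73.6]
ee_rot: [-0.0, 0.997, -0.082, -0.0]
ft_force: [1.1, 1.7, -1.2]
opening: 16.0
gripper_force: 30.0
```

View pics/g1.png

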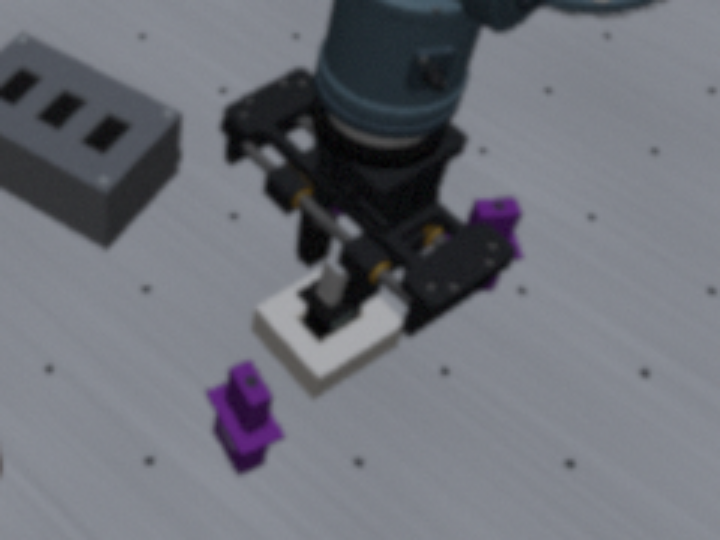

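Fin gripped (16 mm opening). Next: lift, turn to the housing's heading, and go above bay2.

Call:
carry_out(
  claw=[0.1,0.1,0.1,0.1,0.1,0.1,0.1,0.1,0.1,0.1,0.1,0.1,0.1,0.1,0.1],
  dp=[
    [0,0,-0.01],
    [0,0,-0.02],
    [0,0,-0.025],
    [0,0,-0.03],
    [0,0,0],
    [0,0,0],
    [-0.0036,0.0348,0],
    [-0.0036,0.0348,0],
    [-0.0036,0.0348,0],
    [-0.0036,0.0348,0],
    [-0.0036,0.0348,0],
    [-0.0036,0.0348,0],
    [0,0,0],
    [0,0,0],
    [0,0,0],
  ],
  roll=[0,0,0,0,-0.1635,-0.1635,0,0,0,0,0,0,0,0,0],
)

```text
time_s: 6.65
eef_pos: [552.3, -90.8, 158.8]
ee_rot: [-0.0, 0.997, 0.081, -0.0]
ft_force: [-1.5, 0.7, -1.2]
opening: 15.4
gripper_force: 30.0
```

```bash
python3 - <<'E'
from h import *
s=status.observe(); print({k:np.round(s[k],3) for k in("time_s","eef_pos","ee_rot","ft_force","opening","gripper_force")})
p,d=vision.grab_frame("scene"); np.savez("s2.npz",p=p,d=d); cv2.imwrite("pics/g2.png",cv2.resize(p[60:220,150:350],None,fx=4,fy=3.75))
C=cloud("scene",d); e=s["eef_pos"]
# local frame of housing at TCP
a=np.radians(9.35); R=np.array([[np.cos(a),np.sin(a)],[-np.sin(a),np.cos(a)]])
L=(C[...,:2]-e[:2])@R.T; Z=C[...,2]-e[2]
for lo,hi in((-64,-58),(-58,-50),(-50,-40),(-40,-30),(-30,-20),(-14,-9),(-8,-2)):
    m=(abs(L[...,0])<35)&(abs(L[...,1])<28)&(Z>lo)&(Z<hi)&(d>0)
    if m.sum()>5: print(lo,hi,m.sum(),"x",np.percentile(L[m][:,0],[2,10,50,90,98]).round(1),"y",np.percentile(L[m][:,1],[2,10,50,90,98]).round(1))
E
```

```text
{'time_s': np.float64(6.65), 'eef_pos': array([552.257, -90.8  , 158.813]), 'ee_rot': array([-0.   ,  0.997,  0.081, -0.   ]), 'ft_force': array([-1.454,  0.653, -1.237]), 'opening': np.float64(15.39), 'gripper_force': np.float64(29.999)}
-64 -58 15 x [-16.8 -14.4  13.8  15.3  15.4] y [-9.4 -5.7  8.3  9.6  9.7]
-58 -50 44 x [-18.3 -12.7  12.4  15.5  15.8] y [-9.6 -6.5  9.1 10.4 11. ]
-50 -40 53 x [-17.7 -14.3  10.8  15.6  16. ] y [-8.5 -5.7  9.5 10.7 11.1]
-40 -30 58 x [-18.5 -14.4  10.8  15.6  16.3] y [-9.2 -5.6  9.4 10.3 11. ]
-30 -20 41 x [-19.3 -15.2  10.7  15.3  16. ] y [-8.6 -3.3  9.1 10.3 11. ]
-14 -9 114 x [-25.  -13.2  13.1  21.3  22.6] y [-15.1 -12.    7.8  14.9  15.9]
-8 -2 14 x [ 8.3 10.4 11.7 13.  13.7] y [-5.2 -4.4  2.8  7.   7.3]
```

View pics/g2.png

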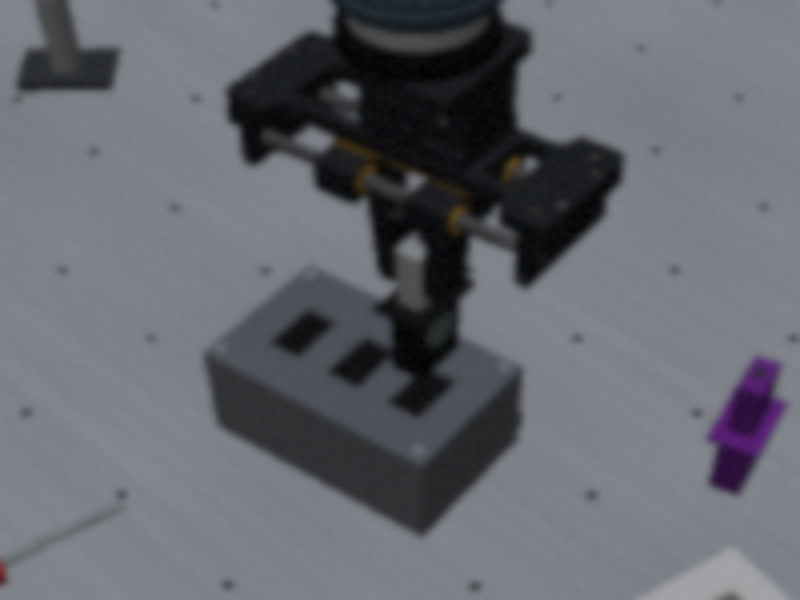

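The picture shows the cartridge hanging straight over bay2, slightly behind it. I'll measure the housing in the same camera to cancel calibration bias.

```bash
python3 - <<'E'
from h import *
z=np.load("s2.npz"); p,d=z["p"],z["d"]; C=cloud("scene",d)
a=np.radians(9.35); R=np.array([[np.cos(a),np.sin(a)],[-np.sin(a),np.cos(a)]])
L=(C[...,:2]-[560,-135.2])@R.T; Z=C[...,2]
m=(abs(L[...,0])<70)&(abs(L[...,1])<70)&(Z>15)&(Z<55); f=L[m&(L[...,0]>35)]; print("+x face",len(f),np.percentile(f[:,0],[25,50,75]))
m=(abs(L[...,0])<40)&(L[...,1]>60)&(L[...,1]<100)&(Z>15)&(Z<55); f=L[m]; print("+y face",len(f),np.percentile(f[:,1],[25,50,75]))
m=(abs(L[...,0])<45)&(abs(L[...,1]+40)<30)&(Z>60)&(Z<80); print("top z",np.median(Z[m]))
g=cv2.cvtColor(p,cv2.COLOR_BGR2GRAY); m=((g<48)*255).astype(np.uint8)
for c in cv2.findContours(m[120:190,200:290].copy(),cv2.RETR_EXTERNAL,cv2.CHAIN_APPROX_NONE,offset=(200,120))[0]:
    if cv2.contourArea(c)<15: continue
    w=np.array([(R@(ray("scene",*q[0],70)[:2]-[560,-135.2])) for q in c]); print("dark",len(c),w.min(0).round(1),w.max(0).round(1))
s=np.load("s2.npz"); e=np.array([552.26,-90.8]); print("tcp in housing",R@(e-[560,-135.2]))
L2=(C[...,:2]-e)@R.T
m=(L2[...,0]>8)&(L2[...,0]<25)&(abs(L2[...,1])<6)&(Z>105)&(Z<138); print("shank +x face",m.sum(),np.median(L2[m][:,0]))
m=(L2[...,1]>5)&(L2[...,1]<20)&(abs(L2[...,0])<10)&(Z>105)&(Z<138); print("shank +y face",m.sum(),np.median(L2[m][:,1]))
E
```

```text
+x face 483 [48.71668211 49.1540964  49.55354848]
+y face 207 [79.80931032 80.08937087 80.52990959]
top z 70.42283058588237
dark 66 [-34.6  82.1] [ 60.9 107.9]
dark 27 [-15.  -52.8] [ 18.7 -33.4]
dark 43 [-1.726e+02 -1.000e-01] [-112.8   39.3]
dark 197 [-137.   -68.7] [19.3 54.2]
tcp in housing [-0.42372486 45.06759431]
shank +x face 44 15.291014345152938
shank +y face 53 9.966085511226371
```

Call:
carry_out(
  claw=[0.1,0.1,0.1,0.1,0.1,0.1,0.1,0.1,0.1],
  dp=[
    [0.0023,0.001,0],
    [0,0,0.01],
    [0,0,0.008],
    [0,0,0.002],
    [0,0,0.002],
    [0,0,0.002],
    [0,0,0.002],
    [0,0,0.002],
    [0,0,0],
  ],
  roll=[0,0,0,0,0,0,0,0,0],
)

```text
time_s: 7.82
eef_pos: [555.1, -92.5, 130.9]
ee_rot: [0.0, 0.997, 0.081, 0.0]
ft_force: [0.5, -0.6, -0.7]
opening: 15.8
gripper_force: 30.0
```

Call:
carry_out(
  claw=[0.1,0.1,0.1,0.1],
  dp=[
    [0,0,0.002],
    [0,0,0.002],
    [0,0,0],
    [0,0,0],
  ],
  roll=[0,0,0,0],
)

```text
time_s: 8.32
eef_pos: [554.8, -92.3, 126.5]
ee_rot: [-0.0, 0.997, 0.081, -0.0]
ft_force: [1.2, 0.4, -1.0]
opening: 15.7
gripper_force: 30.0
```

Call:
carry_out(
  claw=[0.1,0.1,0.1,0.1,0.1,0.1,0.1,0.1],
  dp=[
    [0,-0.0006,0.002],
    [0,0,0.003],
    [0,0,0.003],
    [0,0,0.002],
    [0,0,0.002],
    [0,0,0.002],
    [0,0,0],
    [0,0,0],
  ],
  roll=[0,0,0,0,0,0,0,0],
)

```text
time_s: 9.32
eef_pos: [555.0, -92.0, 112.9]
ee_rot: [0.0, 0.997, 0.081, 0.0]
ft_force: [0.3, -0.7, 1.9]
opening: 15.7
gripper_force: 30.0
```

Call:
carry_out(
  claw=[0.1,0.1,0.1,0.1],
  dp=[
    [0,0,0.002],
    [0,0,0.002],
    [0,0,0],
    [0,0,0],
  ],
  roll=[0,0,0,0],
)

```text
time_s: 9.82
eef_pos: [554.6, -91.8, 108.3]
ee_rot: [-0.0, 0.997, 0.081, -0.0]
ft_force: [1.7, -0.4, -0.2]
opening: 15.8
gripper_force: 30.0
```

Call:
carry_out(
  claw=[0.1,0.1,0.1,0.1],
  dp=[
    [0,0,0.002],
    [0,0,0.002],
    [0,0,0],
    [0,0,0],
  ],
  roll=[0,0,0,0],
)

```text
time_s: 10.32
eef_pos: [554.6, -91.7, 104.3]
ee_rot: [-0.0, 0.997, 0.081, -0.0]
ft_force: [1.7, -0.5, -0.1]
opening: 15.9
gripper_force: 30.0
```

Call:
carry_out(
  claw=[0.1,0.1,0.1,0.1],
  dp=[
    [0,0,0.0015],
    [0,0,0.001],
    [0,0,0],
    [0,0,0],
  ],
  roll=[0,0,0,0],
)

```text
time_s: 10.82
eef_pos: [554.7, -91.8, 102.1]
ee_rot: [-0.0, 0.997, 0.081, -0.0]
ft_force: [1.7, -0.0, 1.5]
opening: 16.0
gripper_force: 30.0
```

Call:
carry_out(
  claw=[0.1,0.1,0.1],
  dp=[
    [0,0,0.001],
    [0,0,0],
    [0,0,0],
  ],
  roll=[0,0,0],
)

```text
time_s: 11.2
eef_pos: [554.7, -91.8, 101.1]
ee_rot: [-0.0, 0.997, 0.081, -0.0]
ft_force: [1.6, 0.0, 0.4]
opening: 15.8
gripper_force: 30.0
```

Call:
carry_out(
  claw=[0.1,0.1,0.1,0.1],
  dp=[
    [0,0,0.001],
    [0,0,0.001],
    [0,0,0],
    [0,0,0],
  ],
  roll=[0,0,0,0],
)

```text
time_s: 11.7
eef_pos: [554.7, -91.8, 99.0]
ee_rot: [-0.0, 0.997, 0.081, -0.0]
ft_force: [1.6, -0.2, 0.8]
opening: 15.5
gripper_force: 30.0
```

Call:
carry_out(
  claw=[0.1,0.1,0.1,0.1],
  dp=[
    [0,0,0.001],
    [0,0,0.001],
    [0,0,0],
    [0,0,0],
  ],
  roll=[0,0,0,0],
)

```text
time_s: 12.2
eef_pos: [554.7, -91.8, 97.1]
ee_rot: [-0.0, 0.997, 0.081, -0.0]
ft_force: [0.3, 0.0, 0.5]
opening: 16.1
gripper_force: 30.0
```

Call:
carry_out(
  claw=[0.1,0.1,0.1,0.1],
  dp=[
    [0,0,0.001],
    [0,0,0],
    [0,0,0],
    [0,0,0],
  ],
  roll=[0,0,0,0],
)

```text
time_s: 12.7
eef_pos: [554.6, -91.8, 96.0]
ee_rot: [-0.0, 0.997, 0.081, -0.0]
ft_force: [1.2, 0.2, 1.1]
opening: 16.0
gripper_force: 30.0
```

Call:
carry_out(
  claw=[0.1,0.1,0.1,0.1],
  dp=[
    [0,0,0.001],
    [0,0,0.001],
    [0,0,0],
    [0,0,0],
  ],
  roll=[0,0,0,0],
)

```text
time_s: 13.2
eef_pos: [554.8, -91.8, 94.2]
ee_rot: [-0.0, 0.997, 0.081, 0.0]
ft_force: [2.0, -0.6, 0.5]
opening: 15.4
gripper_force: 30.0
```

Call:
carry_out(
  claw=[0.1,0.1,0.1,0.1],
  dp=[
    [0,0,0.001],
    [0,0,0.001],
    [0,0,0],
    [0,0,0],
  ],
  roll=[0,0,0,0],
)

```text
time_s: 13.7
eef_pos: [554.7, -91.8, 92.0]
ee_rot: [-0.0, 0.997, 0.081, -0.0]
ft_force: [1.4, -0.6, 1.1]
opening: 15.7
gripper_force: 30.0
```

Past both spacer depths with only drag, so bay2 is the clear one. Pressing on to home.

Call:
carry_out(
  claw=[0.1,0.1,0.1,0.1,0.1,0.1],
  dp=[
    [0,0,0.001],
    [0,0,0.001],
    [0,0,0.001],
    [0,0,0.001],
    [0,0,0],
    [0,0,0],
  ],
  roll=[0,0,0,0,0,0],
)

```text
time_s: 14.45
eef_pos: [554.7, -91.8, 88.0]
ee_rot: [-0.0, 0.997, 0.081, -0.0]
ft_force: [1.7, -0.5, 0.6]
opening: 16.2
gripper_force: 30.0
```

Call:
carry_out(
  claw=[0.1,0.1,0.1,0.1],
  dp=[
    [0,0,0.001],
    [0,0,0.001],
    [0,0,0],
    [0,0,0],
  ],
  roll=[0,0,0,0],
)

```text
time_s: 14.95
eef_pos: [554.7, -91.8, 86.1]
ee_rot: [-0.0, 0.997, 0.081, -0.0]
ft_force: [1.3, 0.8, 1.3]
opening: 15.8
gripper_force: 30.0
```

Call:
carry_out(
  claw=[0.1,0.1,0.1,0.1],
  dp=[
    [0,0,0.001],
    [0,0,0],
    [0,0,0],
    [0,0,0],
  ],
  roll=[0,0,0,0],
)

```text
time_s: 15.45
eef_pos: [554.8, -91.8, 85.6]
ee_rot: [0.0, 0.997, 0.081, -0.0]
ft_force: [-1.1, 1.3, 5.0]
opening: 15.5
gripper_force: 30.0
```

Contact is building at the expected home height (TCP about 85.6), so I'll press a little more to seat it firmly.

Call:
carry_out(
  claw=[0.1,0.1,0.1,0.1],
  dp=[
    [0,0,0.001],
    [0,0,0],
    [0,0,0],
    [0,0,0],
  ],
  roll=[0,0,0,0],
)

```text
time_s: 15.95
eef_pos: [554.9, -91.8, 85.1]
ee_rot: [0.0, 0.997, 0.081, 0.0]
ft_force: [-2.1, 2.0, 9.1]
opening: 15.5
gripper_force: 30.0
```

Call:
carry_out(
  claw=[0.1,0.1,0.1,0.1],
  dp=[
    [0,0,0.001],
    [0,0,0],
    [0,0,0],
    [0,0,0],
  ],
  roll=[0,0,0,0],
)

```text
time_s: 16.45
eef_pos: [554.9, -91.8, 84.3]
ee_rot: [0.0, 0.997, 0.081, 0.0]
ft_force: [-2.5, 3.0, 11.3]
opening: 16.1
gripper_force: 30.0
```

Call:
carry_out(
  claw=[0.1,0.1,0.6,0.6,0.6,0.6,0.6,0.6,0.6,0.6,0.6,0.6,0.6],
  dp=[
    [0,0,-0.001],
    [0,0,0],
    [0,0,0],
    [0,0,0],
    [0,0,0],
    [0,0,0],
    [0,0,0],
    [0,0,0],
    [0,0,-0.02],
    [0,0,-0.04],
    [0,0,-0.04],
    [0,0,0],
    [0,0,0],
  ],
  roll=[0,0,0,0,0,0,0,0,0,0,0,0,0],
)

```text
time_s: 18.08
eef_pos: [554.3, -91.6, 183.6]
ee_rot: [-0.0, 0.997, 0.081, -0.0]
ft_force: [-0.4, 0.2, 0.7]
opening: 52.5
gripper_force: 0.0
```

```bash
python3 - <<'E'
from h import *
p,d=vision.grab_frame("scene"); cv2.imwrite("pics/g3.png",cv2.resize(p[60:220,150:350],None,fx=4,fy=3.75))
C=cloud("scene",d); a=np.radians(9.35); R=np.array([[np.cos(a),np.sin(a)],[-np.sin(a),np.cos(a)]])
L=(C[...,:2]-[560,-135.2])@R.T-[0,44]; Z=C[...,2]
m=(abs(L[...,0])<25)&(abs(L[...,1])<16)&(Z<82)&(Z>60); print("shoulder z",np.percentile(Z[m],[10,50,90]),"expect 74.4")
m=(abs(L[...,0])<20)&(abs(L[...,1])<14)&(Z>85)&(Z<125); print("fin",np.percentile(Z[m],[50,95,99]),"expect 114.4",L[m].min(0),L[m].max(0))
E
```

```text
shoulder z [71.34188703 74.46048212 78.26678375] expect 74.4
fin [107.76714996 116.21988602 116.57019506] expect 114.4 [-15.53796373  -8.44757542] [15.49740263  8.56101366]
```

View pics/g3.png

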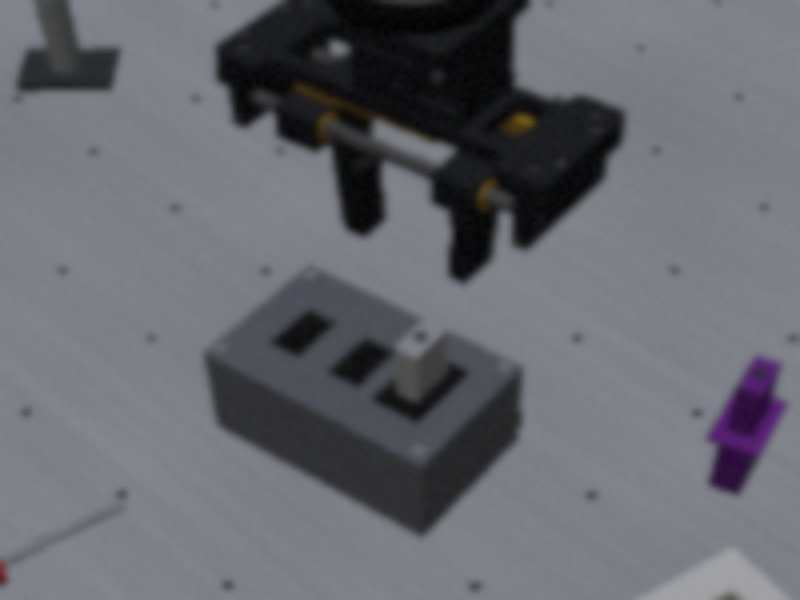

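The picture shows the cartridge upright in bay2 with its shoulder on the top (fin at about (420,350)) and the gripper clear above it. I'll check the seating height once more against the housing top.

```bash
python3 - <<'E'
from h import *
a=np.radians(9.35); R=np.array([[np.cos(a),np.sin(a)],[-np.sin(a),np.cos(a)]])
D=np.median([vision.grab_frame("scene")[1] for _ in range(7)],0)
C=cloud("scene",D); L=(C[...,:2]-[560,-135.2])@R.T-[0,44]+[.85,0]; Z=C[...,2]
def zz(m): return m.sum(),np.median(Z[m]).round(2),Z[m].std().round(2)
print("fin",zz((abs(L[...,0])<12)&(abs(L[...,1])<5.5)&(Z>108)&(Z<125)))
x,y=L[...,0],L[...,1]
for nm,k in(("+y",(abs(x)<20)&(y>9.5)&(y<14)),("+x",(x>17)&(x<23)&(abs(y)<13))): print("shoulder",nm,zz(k&(Z>66)&(Z<80)))
print("house",zz((abs(x)<40)&(abs(y+88)<30)&((abs(x)>24)|(abs(y+66)<6))&(Z>62)&(Z<78)), zz((x>30)&(x<45)&(abs(y)<15)&(Z>62)&(Z<78)))
E
```

```text
fin (np.int64(39), np.float64(114.84), np.float64(0.39))
shoulder +y (np.int64(22), np.float64(75.12), np.float64(0.45))
shoulder +x (np.int64(23), np.float64(74.88), np.float64(0.42))
house (np.int64(311), np.float64(70.8), np.float64(0.47)) (np.int64(65), np.float64(70.69), np.float64(0.51))
```

The fin top is 44.1 mm and the shoulder 4.2 mm above the housing top, which is fully home. I'm handing in.

```bash
python3 -c "
from station import job; print(job.sign_off())"
```

```text
the job is handed in; nothing more can be done
None
```

The cartridge is fully home in bay2, the clear bay and the first one I tried. It was pressed in with about 11 N, released and handed in; the sign-off returned no verdict.

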